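# Check that both brake levers stop short of the bar

### The job

Check both brake levers of the scooter handlebar on the bench fixture, first the one on your left, then the one on your right: with the outside of your fingers push the lever in towards its grip until it comes up firm, hold it pressed firmly but not forced (about a kilo of push) for two seconds to see that it stays short of the grip, then let it back out under control, not snapping, before going on. Do not take a lever between the fingers, keep off the bar and grips, leave the other things on the bench where they are, and finish clear with both levers out.

Things in the scene. Friction and masses are not known exactly. Their poses are not given: they have to be found in the camera images.
- stand: aluminium base plate 200 x 200 x 12 mm with a dark upright column and stem, fixed to the bench on a 3 mm black mat (mat top 3 mm above the bench). Origin: centre of the plate's underside. At yaw 0 the levers face the robot (-x side); z is up; yaw within 0.3 rad
- handlebar: dark scooter bar 540 mm long, 22 mm thick, along the stand's y, 160 mm above the stand's origin; origin and axes as stand. Lever clamps and reservoirs: 45 to 134 mm either side of the middle, to 42 mm in front of the bar axis (-x) and 25 mm above it. Display over the middle: to 47 mm above. Levers level with the bar axis; pivots 40 mm in front of it, 105 mm either side
- left_grip (a point): centre of the black rubber grip (32 mm thick, 118 mm long) on the robot's left, on the bar axis; axes as stand
- right_grip (a point): centre of the black rubber grip (32 mm thick, 118 mm long) on the robot's right, on the bar axis; axes as stand
- lever_left (a joint): brake lever on the robot's left: bare aluminium blade, swings level. Value in rad: 0 at rest (reads within 0.02), grows towards the bar, firm at 0.32. Spring: 95 mm from the pivot it takes 2 N to start, 4 N just before firm, then a solid stop (under 1 mm of give at 20 N). Let go, it snaps back out. Its rest angle (reach setting) varies, its stroke does not
- left_blade (a point): middle of the left blade (14 mm high, 8 mm thick), 95 mm from its upright pivot (small red disc), a good place to push; moves with the blade. y points square out of the outer face, away from the bar (push towards -y); x runs level along the blade towards its tip; z up. In this frame the pivot is at x = -95 mm, the round tip at x = 47 mm
- lever_right (a joint): brake lever on the robot's right: bare aluminium blade, swings level. Value in rad: 0 at rest (reads within 0.02), grows towards the bar, firm at 0.32. Spring: 95 mm from the pivot it takes 2 N to start, 4 N just before firm, then a solid stop (under 1 mm of give at 20 N). Let go, it snaps back out. Its rest angle (reach setting) varies, its stroke does not
- right_blade (a point): middle of the right blade (14 mm high, 8 mm thick), 95 mm from its upright pivot (small red disc), a good place to push; moves with the blade. y points square out of the outer face, away from the bar (push towards -y); x runs level along the blade towards its pivot; z up. In this frame the pivot is at x = 95 mm, the round tip at x = -47 mm
- tyre: loose model wheel lying flat, black knobbed tyre 115 mm across, white spokes, 59 mm high over its hub; origin under its centre
- battery: loose battery pack, white with a blue band, 138 x 46 x 25 mm; origin under its centre, x along its length
- driver: loose screwdriver with a red handle, 180 mm long, lying on the mat; x from handle to tip
- cleaner: loose white bottle with a blue cap, 54 mm across, 135 mm high, standing behind the bar; origin under its centre

How it is judged:
By the outcome, as a careful person would: the job done as asked, in the order asked, and still so for the second after the job is handed in, with the robot touching nothing.
It also fails if it takes over 61 s, if anything falls off the work surface, if the arm or the gripper's body presses on something with over 40 N, if the wrist force passes 120 N, or if a joint passes its speed limit or range.

### The arm

A 6-joint arm with a two-finger parallel gripper is mounted at the origin on the work surface. World frame = base frame: x ahead of the robot, y to its left, z up, the work surface at z = 0. Lengths are in mm, angles in degrees, forces in N, time in s.
With the tool pointing down it reaches from about 350 to 850 mm from the base axis. Payload 8.1 kg.
Tool frame: the origin (TCP) lies at the very end of the fingers, on their centre line; the grasp point (between the pads) lies 19 mm behind it; z points along the fingers, y is the direction in which the jaws open and shut (so a half turn about z gives the same grasp; the last joint's range is limited). The gripper opens to 85 mm and grips with 20 to 120 N. Pads are 22 mm wide; open, the fingers measure 114 mm over their backs; the gripper's body (76 mm by 85 mm) begins 54 mm behind the grasp point. The pads swing forward as they close: fully open they stand 13 mm farther back than shut.
Start: joints at [-74.049, 7.471, 85.268, -0, 87.261, -4.893], TCP at [213.517, -560.728, 231.292] pointing down, gripper open.
Joint ranges: [-169.43, 169.43], [-51.17, 129.36], [1.28, 143.12], [-76.62, 256.62], [0, 156.53], [-152.29, 152.29]. Speed limits (degrees/s): [136.94, 136.94, 159.86, 180, 180, 180].

### API

Orientations are given as [roll, pitch, yaw] about the fixed x, y, z axes, in that order (R = Rz(yaw) Ry(pitch) Rx(roll)).
In Python, from bench import r, eyes gives the robot as it stands. The module is installed in compiled form; this text tells all that it offers.
- The arm moves only by the tool play_rows, never from a script. Its argument "deltas" is a list of rows, each a list of 3 entries, a list of its own where there are three numbers: the shift along the tool's x, y, z in m, then the turn, a rotation vector about the tool's x, y, z in rad, then the closure, from 0 (fully open) to 1 (shut). A call has 1 to 8 rows; each row shifts and turns the pose as measured when the row begins, along the tool's axes as they then stand; what a row does not reach is not made up. A row lasts 1/8 s, in which the tool goes at most 62.5 mm and 10.7 degrees, less where a joint would pass 70% of its speed; a pose out of reach is approached as far as the arm can. A call with a gripper value outside its range is refused whole. The fingers move at their own pace and stop on an object; "force" is the grip in N (left out, the last holds). Time passes only in rows, so rows that do not move let the fingers close. It gives the time, the measured TCP pose, the force and the opening at its end, in the units of the state.
- r.sense(): the state, without advancing time (a new reading comes with each control period).
- eyes.snapshot(name): name is "side" or "top" or "wrist"; returns the picture (384x512x3 uint8, red, green, blue); there is no depth.
- eyes.get_calibration(name): a dict with "mtx" (3x3 intrinsics, pixels), "D" ([k1, k2, p1, p2, k3] as OpenCV has them; the pictures are not rectified), "R" (3x3) and "t" (3): a world point X has camera coordinates R X + t; the wrist camera has in their place "T_tool_cam" (4x4, takes a point from camera to tool coordinates, whose origin is the TCP and whose axes are the flange's). Camera axes: x right, y down, z forward; pixel columns grow to the right and rows downward; lengths in mm; the calibration is good to about 2 mm. A picture is of the moment at which its call begins: read the wrist's pose just before it. get_calibration takes no time and is no camera call.
- r.hand_in(): hands the job in, once; it reports no verdict.
The state is a dict: "time": time; "joint_pos": joint angles; "qd": joint speeds; "joint_efforts": joint torques, N m; "tool_pos": TCP position; "tcp_rot": TCP orientation; "ft_force": force on the tool from outside, world axes, zero at the start; "wrist_torque": the same for the moment, N m; "finger_gap": finger opening in mm.
Only numpy, scipy, OpenCV 4.12 (cv2) and the standard library are available. Lean on these libraries where they do the work, as an engineer would, in place of code of your own. Each camera call takes 0.05 s, during which the arm holds its last target. There are 200 camera calls.

## Working session

There is one attempt and no reset: what is moved stays moved. The work goes in short steps, Python scripts to look and compute and a tool call to move; the robot and the scene stay as the last step left them, time stands still between calls to the robot, and variables do not carry over. Pictures are saved under pics/ and viewed, about 8 in all and at most 12, crops included, and the job is handed in when it is done.

Besides the shell and the picture viewer there is one more tool, called after "Request:" as name(argument=value, ...) on one line, values as JSON. play_rows: Moves the arm, as the interface text tells. Its arguments: {"type":"object","properties":{"deltas":{"type":"array"},"force":{"type":"number"}},"required":["deltas"]}

```bash
mkdir -p pics
python3 - <<'E'
from bench import r, eyes
import cv2,numpy as np
print(r.sense())
for n in("top","side"):
    im=eyes.snapshot(n); cv2.imwrite(f"pics/{n}0.png",cv2.resize(im[:,:,::-1],(800,600),interpolation=cv2.INTER_CUBIC)); np.save(f"pics/{n}0.npy",im)
    c=eyes.get_calibration(n); print(n,c, -np.array(c["R"]).T@np.array(c["t"]))
print(eyes.get_calibration("wrist"))
E
```

```text
{'time': 0.0, 'joint_pos': array([-7.40498235e+01,  7.51647569e+00,  8.53287183e+01, -2.21548888e-03,
        8.72595131e+01, -4.89427307e+00]), 'qd': array([ 0.0158053 , -0.06034187,  0.02168954, -0.06376746, -0.04130654,
       -0.00231207]), 'joint_efforts': array([-9.70478577e-04, -5.69403541e+01, -5.00549054e+01, -6.87056090e-04,
        1.49675715e-02, -2.92745847e-05]), 'tool_pos': array([ 213.34753722, -560.21545387,  230.23552775]), 'tcp_rot': array([-1.79895486e+02, -6.72863244e-03,  2.08445514e+01]), 'ft_force': array([-0.02020512, -0.12119676,  0.15292951]), 'wrist_torque': array([-0.00432461,  0.05627538,  0.01121674]), 'finger_gap': 85.4186785708812}
top {'mtx': array([[451.24350251,   0.        , 242.88738671],
       [  0.        , 451.24350251, 195.02821584],
       [  0.        ,   0.        ,   1.        ]]), 'D': array([-0.13812029,  0.        ,  0.        ,  0.        ,  0.        ]), 'R': array([[ 0.03054059, -0.99948051, -0.01029487],
       [-0.99769045, -0.02985746, -0.06101066],
       [ 0.06067159,  0.0121344 , -0.99808402]]), 't': array([-14.82720148, 621.
[... 444 characters left out ...]
424387]]), 't': array([557.91262441, 261.91512447, 818.3248951 ])} [419.94364941 489.3015974  796.08601354]
{'mtx': array([[286.38036556,   0.        , 252.21670622],
       [  0.        , 286.38036556, 188.61236667],
       [  0.        ,   0.        ,   1.        ]]), 'D': array([0.01527069, 0.        , 0.        , 0.        , 0.        ]), 'T_tool_cam': array([[-6.12854004e-05, -9.65514935e-01, -2.60347665e-01,
         6.60555249e+01],
       [ 9.99999914e-01,  4.77046423e-05, -4.12313818e-04,
        -3.23152416e-01],
       [ 4.10514941e-04, -2.60347668e-01,  9.65514849e-01,
        -1.42990660e+02],
       [ 0.00000000e+00,  0.00000000e+00,  0.00000000e+00,
         1.00000000e+00]])}
```

View pics/top0.png

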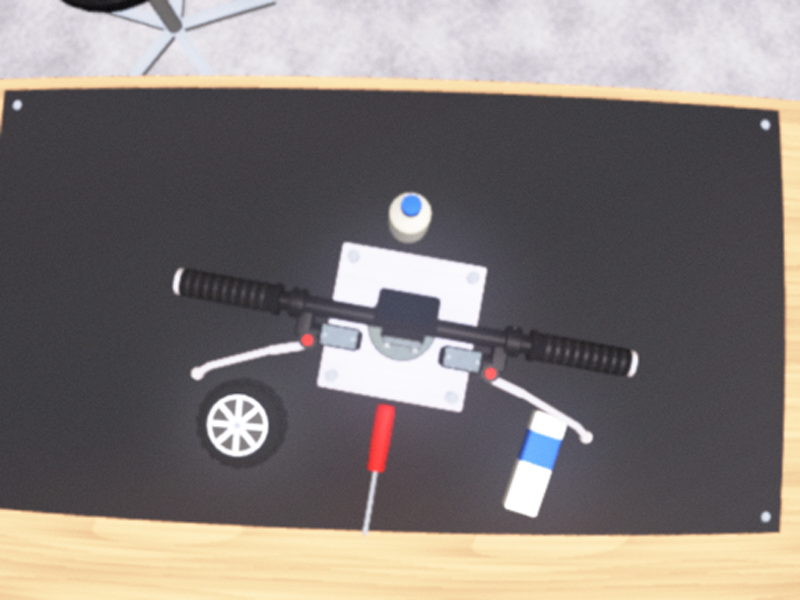

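View pics/side0.png

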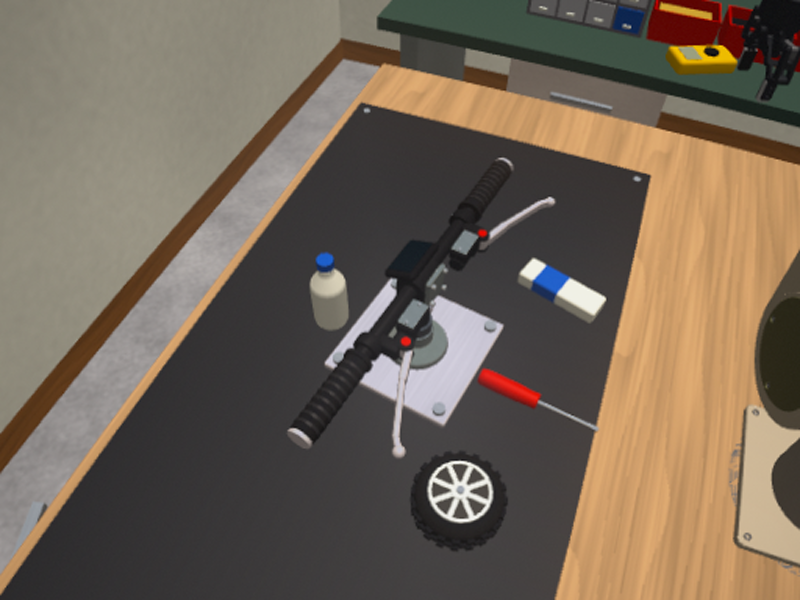

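The pictures show the red pivots at about (307,340) and (491,374) in the top view at 800x600, with lever tips at about (197,374) and (586,437). The bar runs level, and the tyre and battery lie low near the blades.

```bash
cat > h.py <<'E'
import cv2,numpy as np
from bench import r,eyes
def ray(c,px):
    u=cv2.undistortPoints(np.array([[px]],float),c["mtx"],c["D"])[0,0]
    R=np.array(c["R"]);return -R.T@c["t"],R.T@np.array([u[0],u[1],1])
def onz(c,px,z):
    o,d=ray(c,px);return o+d*(z-o[2])/d[2]
def two(c1,p1,c2,p2):
    o,d=ray(c1,p1);q,e=ray(c2,p2)
    s=np.linalg.lstsq(np.c_[d,-e],q-o,rcond=None)[0]
    a,b=o+s[0]*d,q+s[1]*e;return (a+b)/2,np.linalg.norm(a-b)
E
python3 - <<'E'
from h import *
C={n:eyes.get_calibration(n) for n in("top","side")}
P={}
for n in C:
    im=np.load(f"pics/{n}0.npy").astype(int)
    m=((im[...,0]>150)&(im[...,1]<70)&(im[...,2]<70)).astype(np.uint8)
    k,l,s,ce=cv2.connectedComponentsWithStats(m)
    print(n,[(s[i,4],ce[i].round(1)) for i in range(1,k) if s[i,4]>8])
f=.64
L=dict(top=dict(tl=(197,374),tr=(586.5,437.5),gl=(180,281),gr=(633,363)),side=dict(tl=(399,451),tr=(551,202),gl=(300,438),gr=(505,163)))
for k in L["top"]:
    a=np.array(L["top"][k])*f;b=np.array(L["side"][k])*f
    print(k,onz(C["top"],a,163).round(1),two(C["top"],a,C["side"],b))
for p in((307,340),(491,374)): print(onz(C["top"],np.array(p)*f,175).round(1))
E
```

```text
top [(np.int32(97), array([238. , 288.6])), (np.int32(71), array([245.8, 291.1]))]
side [(np.int32(14), array([467.1,   9.4])), (np.int32(18), array([308.3, 148.6])), (np.int32(26), array([259.5, 218. ])), (np.int32(351), array([325.6, 246.8]))]
tl [526.2 211.1 163. ] (array([526.24809572, 211.27880754, 162.47285435]), np.float64(0.059952784064199544))
tr [ 466.8 -241.1  163. ] (array([ 465.42733132, -242.33656015,  159.45543231]), np.float64(1.832688694648838))
gl [633.7 236.2 163. ] (array([633.55588589, 236.84850362, 160.38102721]), np.float64(0.8713273947636426))
gr [ 553.9 -294.4  163. ] (array([ 552.44502897, -293.48996114,  166.79621748]), np.float64(3.14514923922185))
[569.7  82.9 175. ]
[ 537.6 -126.2  175. ]
```

Request:
play_rows(deltas=[[[0,0,0],[0,0,-0.172],1],[[0,0,0],[0,0,-0.172],1],[[0,0,0],[0,0,-0.172],1],[[0,0,0],[0,0,-0.172],1],[[0,0,0],[0,0,-0.172],1],[[0,0,0],[0,0,-0.172],1],[[0,0,0],[0,0,-0.172],1],[[0,0,0],[0,0,-0.172],1]], force=40)

```text
time: 1.1
tool_pos: [212.6, -557.5, 225.0]
tcp_rot: [-180.0, -0.6, 102.2]
ft_force: [-0.1, -0.2, 0.2]
finger_gap: 0.0
```

```bash
cat >> h.py <<'E'
from scipy.spatial.transform import Rotation as Ro
def delta(p,yaw):
    s=r.sense();R=Ro.from_euler("xyz",s["tcp_rot"],degrees=True)
    T=Ro.from_euler("xyz",[180,0,yaw],degrees=True)
    print("t",round(s["time"],2),"pos",s["tool_pos"].round(1),"rot",s["tcp_rot"].round(2),"F",s["ft_force"].round(2),"gap",round(s["finger_gap"],1))
    print("shift mm",R.inv().apply(np.array(p)-s["tool_pos"]).round(1),"turn rad",(R.inv()*T).as_rotvec().round(4))
E
python3 -c "
from h import *
delta([490,164,230],99.4)"
```

```text
t 1.1 pos [ 212.6 -557.5  225. ] rot [-179.96   -0.63  102.19] F [-0.11 -0.16  0.2 ] gap 0.0
shift mm [646.7 423.5   1.8] turn rad [-0.001  -0.011   0.0487]
```

Request:
play_rows(deltas=[[[0.04,0.026,-0.001],[0,-0.002,0.006],1],[[0.05,0.0325,-0.001],[0,-0.002,0.006],1],[[0.05,0.0325,-0.001],[0,-0.002,0.006],1],[[0.05,0.0325,-0.001],[0,-0.002,0.006],1],[[0.05,0.0325,-0.001],[0,-0.001,0.006],1],[[0.05,0.0325,-0.001],[0,-0.001,0.006],1],[[0.05,0.0325,-0.001],[0,0,0.006],1],[[0.05,0.0325,-0.001],[0,0,0.006],1]])

```text
time: 2.1
tool_pos: [388.3, -115.3, 231.4]
tcp_rot: [-179.9, -0.3, 99.1]
ft_force: [1.2, -0.9, 0.3]
finger_gap: 0.1
```

```bash
python3 -c "
from h import *
delta([490,164,230],99.4)"
```

```text
t 2.1 pos [ 388.3 -115.3  231.4] rot [-179.93   -0.33   99.08] F [ 1.25 -0.92  0.35] gap 0.1
shift mm [259.7 144.6   2.7] turn rad [-0.0013 -0.0058 -0.0055]
```

Request:
play_rows(deltas=[[[0.05,0.028,0],[0,-0.002,0],1],[[0.05,0.028,0],[0,-0.002,0],1],[[0.05,0.028,0],[0,-0.002,0],1],[[0.045,0.025,0],[0,0,0],1],[[0.03,0.015,0],[0,0,0],1],[[0.015,0.008,0],[0,0,0],1],[[0,0,-0.001],[0,0,0],1],[[0,0,-0.001],[0,0,0],1]])

```text
time: 3.1
tool_pos: [480.9, 154.1, 231.6]
tcp_rot: [-179.8, 0.1, 99.4]
ft_force: [0.5, -0.6, 0.7]
finger_gap: -0.2
```

Run:
```python
from h import *
delta([490,164,148],99.4)
s=r.sense();im=eyes.snapshot("wrist");np.save("pics/w1.npy",im)
cv2.imwrite("pics/w1.png",cv2.resize(im[:,:,::-1],(800,600)))
R=Ro.from_euler("xyz",s["tcp_rot"],degrees=True).as_matrix();w=eyes.get_calibration("wrist");T=np.eye(4);T[:3,:3]=R;T[:3,3]=s["tool_pos"]
W=np.linalg.inv(T@w["T_tool_cam"]);np.savez("pics/w1.npz",R=W[:3,:3],t=W[:3,3])
for p in([539.4,172,170],[526.2,211,163],[569.7,82,175]):
    print(cv2.projectPoints(np.array([p]),cv2.Rodrigues(W[:3,:3])[0],W[:3,3],w["mtx"],w["D"])[0].ravel()/.64)
```

```text
t 3.1 pos [480.9 154.1 231.6] rot [-1.7978e+02  1.0000e-01  9.9410e+01] F [ 0.51 -0.6   0.67] gap -0.2
shift mm [ 8.4 10.9 83.5] turn rad [-0.0039  0.0017  0.0002]
[522.19788306 300.78601566]
[510.37415167 212.67125493]
[541.04295628 478.00955888]
```

View pics/w1.png

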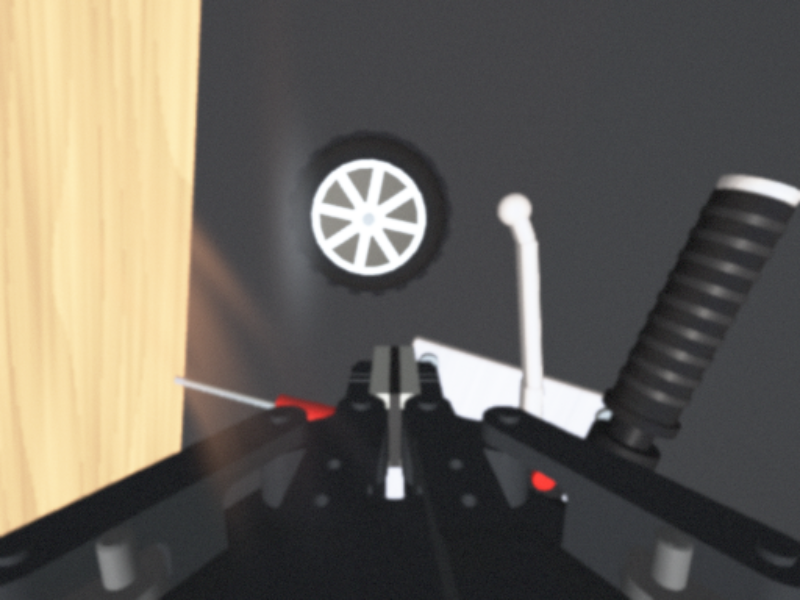

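The wrist view puts the tip at (514,210) against a predicted (510,213). The blade itself is at column 532 against 522, so it bulges about 4 mm towards the bar. The closed fingers are clear in front of it.

Request:
play_rows(deltas=[[[0.003,0.002,0.015],[0,0,0],1],[[0.003,0.002,0.02],[0,0,0],1],[[0.003,0.002,0.02],[0,0,0],1],[[0,0.002,0.014],[0,0,0],1],[[0,0.002,0.007],[0,0,0],1],[[0,0.001,-0.0005],[0,0,0],1]])

```text
time: 3.9
tool_pos: [490.1, 160.8, 151.1]
tcp_rot: [-179.8, 0.1, 99.0]
ft_force: [-0.1, 0.9, -0.2]
finger_gap: 0.1
```

```bash
python3 -c "
from h import *
delta([542.5,172.5,148],99.4)"
```

```text
t 3.9 pos [490.1 160.8 151.1] rot [-1.7976e+02  1.3000e-01  9.9030e+01] F [-0.15  0.91 -0.17] gap 0.1
shift mm [ 3.3 53.6  2.8] turn rad [-0.0041  0.0023 -0.0065]
```

Request:
play_rows(deltas=[[[0.001,0.006,0],[0,0,0],1],[[0.001,0.008,0],[0,0,0],1],[[0,0.006,0],[0,0,0],1],[[0,0.004,0],[0,0,0],1],[[0,0.003,0],[0,0,0],1],[[0,0.003,0],[0,0,0],1]])

```text
time: 4.65
tool_pos: [523.3, 168.3, 153.6]
tcp_rot: [180.0, 0.1, 99.0]
ft_force: [-0.6, 0.4, 0.7]
finger_gap: -0.1
```

Request:
play_rows(deltas=[[[0,0.003,0],[0,0,0],1],[[0,0.003,-0.0003],[0,0,0],1],[[0,0.003,-0.0003],[0,0,0],1]])

```text
time: 5.03
tool_pos: [531.5, 170.1, 153.5]
tcp_rot: [-179.9, 0.1, 99.1]
ft_force: [-2.8, 1.8, -0.5]
finger_gap: -0.3
```

Request:
play_rows(deltas=[[[0,0.003,-0.0003],[0,0,0],1],[[0,0.003,-0.0003],[0,0,0],1]])

```text
time: 5.28
tool_pos: [537.2, 171.4, 153.7]
tcp_rot: [-179.8, 0.1, 99.1]
ft_force: [-2.9, 1.6, -0.2]
finger_gap: -0.1
```

Request:
play_rows(deltas=[[[0,0.003,0.0007],[0,0,0],1],[[0,0.003,0.0007],[0,0,0],1],[[0,0.003,0.0007],[0,0,0],1]])

```text
time: 5.65
tool_pos: [546.9, 172.9, 152.1]
tcp_rot: [-179.8, 0.1, 99.1]
ft_force: [-4.2, -0.5, 2.5]
finger_gap: 0.2
```

Request:
play_rows(deltas=[[[0,0.002,0.0005],[0,0,0],1],[[0,0.002,0.0003],[0,0,0],1]])

```text
time: 5.9
tool_pos: [551.4, 173.3, 151.6]
tcp_rot: [-179.8, 0.1, 99.1]
ft_force: [-4.1, 0.2, 3.2]
finger_gap: -0.1
```

Request:
play_rows(deltas=[[[0,0.0015,0],[0,0,0],1],[[0,0.0015,0],[0,0,0],1]])

```text
time: 6.15
tool_pos: [554.5, 173.4, 151.6]
tcp_rot: [-179.8, 0.1, 99.0]
ft_force: [-4.2, -1.6, 3.0]
finger_gap: -0.1
```

Request:
play_rows(deltas=[[[0,0.001,0],[0,0,0],1],[[0,0.001,0],[0,0,0],1]])

```text
time: 6.4
tool_pos: [555.1, 173.4, 151.1]
tcp_rot: [-179.6, 0.1, 99.0]
ft_force: [-9.0, -1.4, 4.7]
finger_gap: -0.1
```

Firm now, at about 9 N. Next I hold it with the same small push.

Request:
play_rows(deltas=[[[0,0.001,-0.0002],[0,0,0],1],[[0,0.001,-0.0002],[0,0,0],1]])

```text
time: 6.65
tool_pos: [555.0, 173.4, 150.9]
tcp_rot: [-179.3, 0.1, 99.0]
ft_force: [-10.1, -1.5, 7.1]
finger_gap: 0.2
```

Run:
```python
from h import *
delta([542.5,172.5,148],99.4)
im=eyes.snapshot("top");cv2.imwrite("pics/t2.png",cv2.resize(im[130:290,90:310,::-1],(770,560),interpolation=cv2.INTER_CUBIC))
print(r.sense()["ft_force"])
```

```text
t 6.65 pos [555.  173.4 150.9] rot [-1.7932e+02  1.4000e-01  9.9040e+01] F [-10.13  -1.48   7.13] gap 0.2
shift mm [  1.1 -12.5   3. ] turn rad [-0.0119  0.0024 -0.0062]
[-9.41219727 -1.9347101   6.01803868]
```

View pics/t2.png

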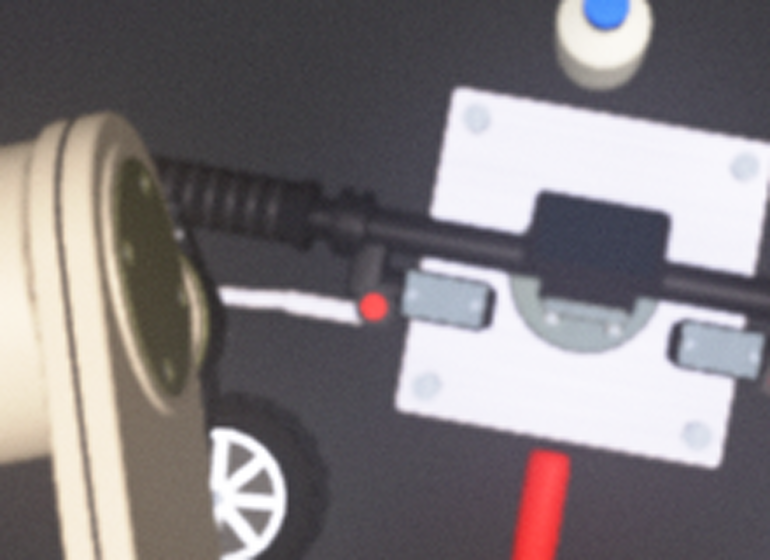

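The crop shows the left blade swung in, nearly parallel to the bar and clear of the grip. I keep holding.

Request:
play_rows(deltas=[[[0,0.001,-0.0005],[-0.002,0,0],1],[[0,0.001,-0.0005],[-0.002,0,0],1],[[0,0.001,-0.0005],[-0.002,0,0],1]])

```text
time: 7.08
tool_pos: [554.9, 173.4, 151.4]
tcp_rot: [-179.2, 0.2, 99.1]
ft_force: [-7.9, -1.2, 5.2]
finger_gap: 0.2
```

Request:
play_rows(deltas=[[[0,0.001,-0.0005],[-0.002,0,0],1],[[0,0.001,-0.0005],[-0.002,0,0],1],[[0,0.001,-0.0005],[-0.002,0,0],1]])

```text
time: 7.45
tool_pos: [554.9, 173.4, 151.5]
tcp_rot: [-179.1, 0.2, 99.1]
ft_force: [-8.2, -1.2, 3.9]
finger_gap: 0.0
```

Request:
play_rows(deltas=[[[0,0.0012,-0.0006],[-0.002,0,0],1],[[0,0.0012,-0.0006],[-0.002,0,0],1],[[0,0.0012,-0.0006],[-0.002,0,0],1],[[0,0.0012,-0.0006],[-0.002,0,0],1]])

```text
time: 7.95
tool_pos: [554.9, 173.4, 151.6]
tcp_rot: [-178.9, 0.2, 99.1]
ft_force: [-8.3, -1.6, 4.2]
finger_gap: -0.0
```

Request:
play_rows(deltas=[[[0,0.0012,-0.0006],[-0.002,0,0],1],[[0,0.0012,-0.0006],[-0.002,0,0],1],[[0,0.0012,-0.0006],[-0.002,0,0],1],[[0,0.0012,-0.0006],[-0.002,0,0],1],[[0,0.0012,-0.0006],[-0.002,0,0],1],[[0,0.0012,-0.0006],[-0.002,0,0],1]])

```text
time: 8.7
tool_pos: [554.8, 173.4, 151.6]
tcp_rot: [-178.6, 0.3, 99.1]
ft_force: [-9.0, -1.8, 4.9]
finger_gap: -0.3
```

Request:
play_rows(deltas=[[[0,0.0012,-0.0004],[-0.002,0,0],1],[[0,0.0012,-0.0004],[-0.002,0,0],1],[[0,0.0012,-0.0004],[-0.002,0,0],1],[[0,0.0012,-0.0004],[-0.002,0,0],1],[[0,0.0012,-0.0004],[-0.002,0,0],1],[[0,0.0012,-0.0004],[-0.002,0,0],1]])

```text
time: 9.45
tool_pos: [554.8, 173.3, 151.3]
tcp_rot: [-178.3, 0.3, 99.1]
ft_force: [-10.2, -1.3, 6.1]
finger_gap: -0.2
```

Request:
play_rows(deltas=[[[0,0.001,-0.0006],[-0.002,0,0],1],[[0,0,-0.0006],[-0.002,0,0],1],[[0,-0.001,0],[-0.002,0,0],1],[[0,-0.0015,0],[-0.002,0,0],1],[[0,-0.002,0],[-0.002,0,0],1],[[0,-0.002,0],[-0.002,0,0],1],[[0,-0.002,0],[-0.002,0,0],1],[[0,-0.002,0],[-0.002,0,0],1]])

```text
time: 10.45
tool_pos: [543.3, 172.3, 152.1]
tcp_rot: [-179.1, 0.3, 99.2]
ft_force: [-3.5, 0.8, 3.1]
finger_gap: 0.2
```

Request:
play_rows(deltas=[[[0,-0.002,0],[-0.003,0,0],1],[[0,-0.002,0],[-0.003,0,0],1],[[0,-0.002,0],[-0.003,0,0],1],[[0,-0.002,0],[-0.003,0,0],1],[[0,-0.002,0],[-0.003,0,0],1],[[0,-0.002,0],[-0.003,0,0],1]])

```text
time: 11.2
tool_pos: [531.0, 169.7, 152.0]
tcp_rot: [179.8, 0.3, 99.1]
ft_force: [-1.7, -0.4, 1.5]
finger_gap: 0.1
```

Request:
play_rows(deltas=[[[0,-0.0015,0],[0,0,0],1],[[0,-0.0015,0],[0,0,0],1],[[0,-0.0015,0],[0,0,0],1],[[0,-0.002,0],[0,0,0],1],[[0,-0.003,0],[0,0,0],1],[[0,-0.005,0],[0,0,0],1],[[0,-0.01,0],[0,0,0],1],[[0,-0.015,0],[0,0,0],1]])

```text
time: 12.2
tool_pos: [491.1, 162.9, 151.9]
tcp_rot: [179.7, 0.3, 99.1]
ft_force: [-0.2, -0.7, 0.4]
finger_gap: 0.1
```

Request:
play_rows(deltas=[[[0,-0.01,-0.015],[0,0,0],1],[[0,0,-0.025],[0,0,0],1],[[0,0,-0.025],[0,0,0],1],[[0,0,-0.015],[0,0,0.1],1],[[-0.04,0,-0.001],[0,0,0.15],1],[[-0.04,0,-0.001],[0,0,0.15],1],[[-0.04,0,-0.001],[0,0,0.1],1],[[0,0,0],[0,0,0],1]])

```text
time: 13.2
tool_pos: [463.2, 40.3, 237.5]
tcp_rot: [179.5, 0.1, 69.7]
ft_force: [0.4, 0.1, 0.8]
finger_gap: 0.0
```

```bash
python3 -c "
from h import *
delta([438,-184,230],67.5)"
```

```text
t 13.2 pos [463.2  40.3 237.5] rot [1.7954e+02 1.4000e-01 6.9700e+01] F [0.39 0.14 0.83] gap 0.0
shift mm [-219.1   54.2    8.5] turn rad [0.0081 0.0023 0.0384]
```

Request:
play_rows(deltas=[[[-0.03,0.007,0.001],[0.002,0,0.008],1],[[-0.045,0.011,0.001],[0.002,0,0.01],1],[[-0.045,0.011,0.001],[0.002,0,0.01],1],[[-0.045,0.011,0.001],[0.002,0,0.01],1],[[-0.03,0.008,0.001],[0,0,0],1],[[-0.015,0.004,0],[0,0,0],1],[[0,0,0],[0,0,0],1]])

```text
time: 14.08
tool_pos: [434.3, -175.4, 232.6]
tcp_rot: [179.9, -0.1, 68.0]
ft_force: [0.8, 0.2, 0.6]
finger_gap: -0.2
```

Run:
```python
from h import *
delta([437,-186,150],67.5)
s=r.sense();im=eyes.snapshot("wrist")
cv2.imwrite("pics/w3.png",cv2.resize(im[:,:,::-1],(800,600)))
R=Ro.from_euler("xyz",s["tcp_rot"],degrees=True).as_matrix();w=eyes.get_calibration("wrist");T=np.eye(4);T[:3,:3]=R;T[:3,3]=s["tool_pos"]
W=np.linalg.inv(T@w["T_tool_cam"])
for p in([487.9,-207,170],[466.8,-241,163],[538,-126.2,175]):
    print(cv2.projectPoints(np.array([p]),cv2.Rodrigues(W[:3,:3])[0],W[:3,3],w["mtx"],w["D"])[0].ravel()/.64)
im=eyes.snapshot("top");cv2.imwrite("pics/t3.png",cv2.resize(im[:,:,::-1],(800,600)))
```

```text
t 14.07 pos [ 434.3 -175.4  232.6] rot [ 1.799e+02 -8.000e-02  6.800e+01] F [0.8  0.17 0.56] gap -0.2
shift mm [-8.9  6.4 82.6] turn rad [ 0.0017 -0.0013  0.0088]
[520.40583285 334.51851964]
[498.3115827  400.77548602]
[578.75008843 128.86678818]
```

View pics/w3.png

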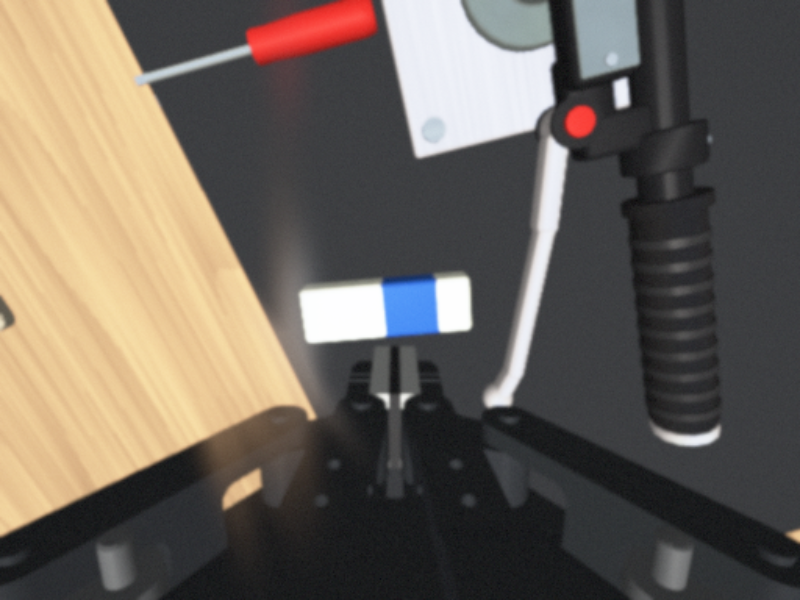

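View pics/t3.png

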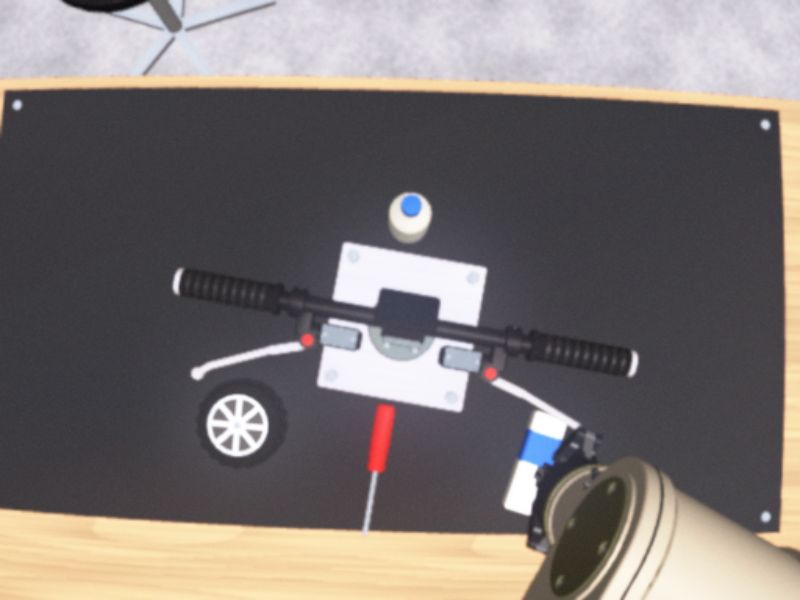

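The left lever is back out, with its tip at (197,374) as before. The right blade runs (548,220) to (495,398) in the wrist view, close to the prediction. Next I go down in front of it.

Request:
play_rows(deltas=[[[-0.003,0,0.015],[0,0,0],1],[[-0.003,0,0.02],[0,0,0],1],[[-0.003,0,0.02],[0,0,0],1],[[0,0,0.014],[0,0,0],1],[[0,0,0.008],[0,0,0],1],[[0,0,0.001],[0,0,0],1]])

```text
time: 14.92
tool_pos: [431.6, -178.1, 148.8]
tcp_rot: [180.0, -0.2, 68.5]
ft_force: [-0.1, 1.0, -0.4]
finger_gap: 0.0
```

Request:
play_rows(deltas=[[[0,0.006,0],[0,0,0],1],[[0,0.008,0],[0,0,0],1],[[0,0.008,0],[0,0,0],1],[[0,0.005,0],[0,0,0],1],[[0,0.002,0],[0,0,0],1]])

```text
time: 15.55
tool_pos: [462.3, -190.3, 151.2]
tcp_rot: [179.8, -0.1, 68.5]
ft_force: [0.7, -0.1, -0.0]
finger_gap: 0.0
```

```bash
python3 -c "
from h import *
delta([487.9,-207,150],67.5)"
```

```text
t 15.55 pos [ 462.3 -190.3  151.2] rot [ 1.7975e+02 -1.3000e-01  6.8490e+01] F [ 0.75 -0.11 -0.05] gap 0.0
shift mm [-6.2 29.9  1.3] turn rad [ 0.0043 -0.0024  0.0173]
```

Request:
play_rows(deltas=[[[-0.002,0.003,0.0003],[0,0,0.004],1],[[-0.002,0.003,0.0003],[0,0,0.004],1],[[-0.002,0.002,0.0003],[0,0,0.004],1]])

```text
time: 15.92
tool_pos: [467.7, -199.3, 150.1]
tcp_rot: [179.8, -0.1, 67.8]
ft_force: [0.5, -0.1, 0.0]
finger_gap: -0.2
```

Request:
play_rows(deltas=[[[0,0.002,0],[0,0,0],1],[[0,0.002,0],[0,0,0],1],[[0,0.002,0],[0,0,0],1],[[0,0.002,0],[0,0,0],1]])

```text
time: 16.42
tool_pos: [474.7, -202.6, 149.8]
tcp_rot: [179.9, -0.1, 67.7]
ft_force: [-3.3, -0.5, 0.7]
finger_gap: 0.0
```

Request:
play_rows(deltas=[[[0,0.0025,0],[0,0,0],1],[[0,0.0025,0],[0,0,0],1],[[0,0.0025,0],[0,0,0],1],[[0,0.0025,0],[0,0,0],1]])

```text
time: 16.92
tool_pos: [483.9, -206.7, 149.6]
tcp_rot: [179.9, -0.1, 67.7]
ft_force: [-3.8, -0.2, 0.5]
finger_gap: -0.3
```

Request:
play_rows(deltas=[[[0,0.0025,0],[0,0,0],1],[[0,0.002,0],[0,0,0],1],[[0,0.002,0],[0,0,0],1],[[0,0.002,0],[0,0,0],1]])

```text
time: 17.42
tool_pos: [492.1, -210.1, 149.5]
tcp_rot: [-180.0, -0.1, 67.7]
ft_force: [-3.5, 0.6, 2.0]
finger_gap: -0.1
```

Request:
play_rows(deltas=[[[0,0.0015,0],[0,0,0],1],[[0,0.0015,0],[0,0,0],1]])

```text
time: 17.68
tool_pos: [495.0, -211.1, 149.4]
tcp_rot: [-180.0, -0.1, 67.7]
ft_force: [-3.1, -0.1, 1.7]
finger_gap: -0.1
```

Request:
play_rows(deltas=[[[0,0.001,0],[0,0,0],1],[[0,0.001,0],[0,0,0],1],[[0,0.001,0],[0,0,0],1]])

```text
time: 18.05
tool_pos: [497.9, -212.0, 149.4]
tcp_rot: [-180.0, -0.1, 67.7]
ft_force: [-4.4, 0.6, 1.7]
finger_gap: -0.4
```

Request:
play_rows(deltas=[[[0,0.001,0],[0,0,0],1],[[0,0.001,0],[0,0,0],1]])

```text
time: 18.3
tool_pos: [499.9, -212.6, 149.3]
tcp_rot: [-180.0, -0.1, 67.7]
ft_force: [-4.3, 1.5, 0.6]
finger_gap: 0.2
```

Request:
play_rows(deltas=[[[0,0.001,-0.0003],[0,0,0],1],[[0,0.001,-0.0003],[0,0,0],1]])

```text
time: 18.55
tool_pos: [501.6, -213.0, 149.7]
tcp_rot: [-179.9, -0.2, 67.8]
ft_force: [-5.5, 3.0, 0.1]
finger_gap: -0.1
```

Request:
play_rows(deltas=[[[0,0.001,-0.0003],[0,0,0],1],[[0,0.001,-0.0003],[0,0,0],1]])

```text
time: 18.8
tool_pos: [501.7, -213.1, 149.2]
tcp_rot: [-179.6, -0.2, 67.8]
ft_force: [-8.7, 2.6, 1.9]
finger_gap: -0.2
```

Request:
play_rows(deltas=[[[0,0.001,-0.0003],[0,0,0],1],[[0,0.001,-0.0003],[0,0,0],1],[[0,0.001,-0.0003],[0,0,0],1]])

```text
time: 19.18
tool_pos: [501.7, -213.1, 148.8]
tcp_rot: [-179.2, -0.2, 67.8]
ft_force: [-8.6, 3.7, 2.9]
finger_gap: 0.1
```

Request:
play_rows(deltas=[[[0,0.0011,-0.0004],[-0.002,0,0],1],[[0,0.0011,-0.0004],[-0.002,0,0],1],[[0,0.0011,-0.0004],[-0.002,0,0],1],[[0,0.0011,-0.0004],[-0.002,0,0],1],[[0,0.0011,-0.0004],[-0.002,0,0],1]])

```text
time: 19.8
tool_pos: [501.7, -213.0, 148.8]
tcp_rot: [-179.0, -0.2, 67.8]
ft_force: [-9.0, 2.6, 3.1]
finger_gap: 0.0
```

Request:
play_rows(deltas=[[[0,0.0011,-0.0004],[-0.002,0,0],1],[[0,0.0011,-0.0004],[-0.002,0,0],1],[[0,0.0011,-0.0004],[-0.002,0,0],1],[[0,0.0011,-0.0004],[-0.002,0,0],1],[[0,0.0011,-0.0004],[-0.002,0,0],1],[[0,0.0011,-0.0004],[-0.002,0,0],1]])

```text
time: 20.55
tool_pos: [501.6, -213.0, 148.9]
tcp_rot: [-178.7, -0.2, 67.8]
ft_force: [-9.8, 3.6, 3.7]
finger_gap: -0.5
```

Request:
play_rows(deltas=[[[0,0.0011,-0.0004],[-0.002,0,0],1],[[0,0.0011,-0.0004],[-0.002,0,0],1],[[0,0.0011,-0.0004],[-0.002,0,0],1],[[0,0.0011,-0.0004],[-0.002,0,0],1],[[0,0.0011,-0.0004],[-0.002,0,0],1],[[0,0.0011,-0.0004],[-0.002,0,0],1],[[0,0.0011,-0.0004],[-0.002,0,0],1]])

```text
time: 21.42
tool_pos: [501.5, -213.0, 149.0]
tcp_rot: [-178.4, -0.2, 67.8]
ft_force: [-9.1, 3.4, 3.0]
finger_gap: -0.1
```

Request:
play_rows(deltas=[[[0,0.001,-0.0006],[-0.002,0,0],1],[[0,0.001,-0.0006],[-0.002,0,0],1],[[0,0.001,-0.0006],[-0.002,0,0],1],[[0,0.001,-0.0006],[-0.002,0,0],1]])

```text
time: 21.92
tool_pos: [501.4, -212.9, 149.5]
tcp_rot: [-178.3, -0.2, 67.8]
ft_force: [-7.8, 3.0, 1.8]
finger_gap: 0.2
```

Held for about 3 s at 8–10 N. Now I let it out under control.

Request:
play_rows(deltas=[[[0,0,0],[-0.002,0,0],1],[[0,-0.001,0],[-0.002,0,0],1],[[0,-0.0015,0],[-0.002,0,0],1],[[0,-0.002,0],[-0.002,0,0],1],[[0,-0.002,0],[-0.002,0,0],1],[[0,-0.002,0],[-0.002,0,0],1],[[0,-0.002,0],[-0.002,0,0],1],[[0,-0.002,0],[-0.002,0,0],1]])

```text
time: 22.92
tool_pos: [488.8, -208.8, 149.9]
tcp_rot: [-179.3, -0.1, 67.8]
ft_force: [-3.9, -0.9, 0.7]
finger_gap: -0.0
```

Request:
play_rows(deltas=[[[0,-0.002,0],[-0.002,0,0],1],[[0,-0.002,0],[-0.002,0,0],1],[[0,-0.002,0],[-0.002,0,0],1],[[0,-0.002,0],[-0.002,0,0],1],[[0,-0.002,0],[-0.002,0,0],1],[[0,-0.002,0],[-0.002,0,0],1],[[0,-0.002,0],[-0.002,0,0],1]])

```text
time: 23.8
tool_pos: [475.6, -202.5, 150.0]
tcp_rot: [179.8, -0.2, 67.8]
ft_force: [-2.0, 1.2, -0.6]
finger_gap: -0.2
```

Request:
play_rows(deltas=[[[0,-0.0015,0],[0,0,0],1],[[0,-0.0015,0],[0,0,0],1],[[0,-0.0015,0],[0,0,0],1],[[0,-0.0015,0],[0,0,0],1],[[0,-0.002,0],[0,0,0],1],[[0,-0.003,0],[0,0,0],1],[[0,-0.006,0],[0,0,0],1],[[0,-0.01,0],[0,0,0],1]])

```text
time: 24.8
tool_pos: [450.5, -192.3, 150.7]
tcp_rot: [179.6, -0.2, 67.8]
ft_force: [0.8, 0.2, -0.1]
finger_gap: -0.2
```

Request:
play_rows(deltas=[[[0,-0.012,0],[0,0,0],1],[[0,-0.01,-0.01],[0,0,0],1],[[0,0,-0.025],[0,0,0],1],[[0,0,-0.03],[0,0,0],1],[[-0.03,0,-0.03],[0,0,0],1],[[-0.04,0,-0.01],[0,0,0],1],[[-0.04,0,0],[0,0,0],1],[[-0.02,0,0],[0,0,0],1]])

```text
time: 25.8
tool_pos: [373.2, -303.2, 258.1]
tcp_rot: [179.7, -0.1, 68.0]
ft_force: [0.2, 0.4, -0.4]
finger_gap: 0.4
```

Request:
play_rows(deltas=[[[-0.03,-0.01,0],[0,0,0],1],[[-0.04,-0.01,0],[0,0,0],1],[[-0.03,0,0],[0,0,0],1],[[0,0,0],[0,0,0],1],[[0,0,0],[0,0,0],1]])

```text
time: 26.42
tool_pos: [312.4, -389.4, 257.8]
tcp_rot: [179.7, -0.1, 67.9]
ft_force: [0.6, -0.1, 0.1]
finger_gap: 0.1
```

Run:
```python
from h import *
im=eyes.snapshot("top");cv2.imwrite("pics/t4.png",cv2.resize(im[:,:,::-1],(800,600)))
d=np.abs(im.astype(int)-np.load("pics/top0.npy")).sum(2)>120
print(d.sum()); k,l,s,c=cv2.connectedComponentsWithStats(d.astype(np.uint8)); print([x for x in s[1:].tolist() if x[4]>5]); print(r.sense()["ft_force"],r.sense()["qd"].round(2))
```

```text
648
[[469, 358, 43, 26, 648]]
[ 0.70995513 -0.32390514  0.35852022] [ 0.75  0.12 -0.15 -0.05 -0.18 -0.04]
```

View pics/t4.png

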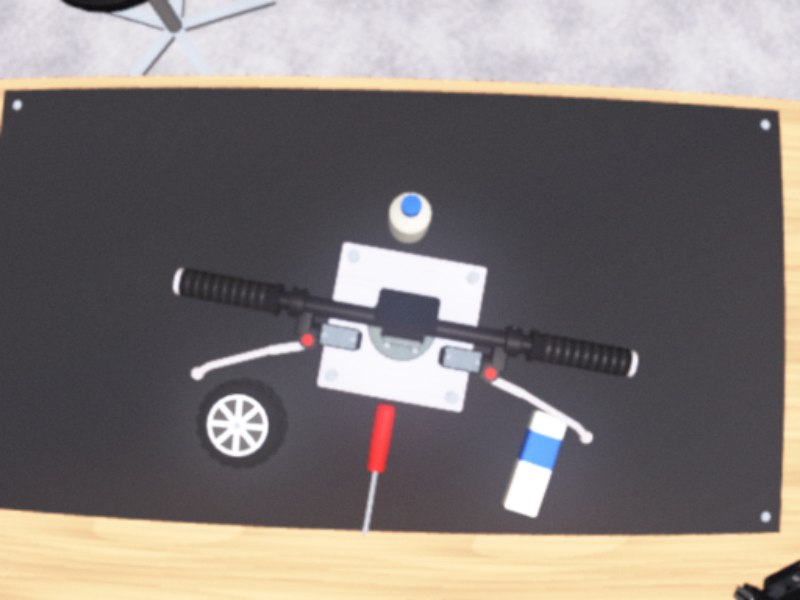

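Both levers are out and the scene matches the first picture. The only difference is the arm, at the lower right corner.

```bash
python3 -c "
from bench import r
print(r.hand_in())"
```

```text
the job is handed in; nothing more can be done
None
```

I checked both brake levers, left first and then right, using the outside of the closed fingers, and handed the job in at about 26.5 s of the 61 s allowed.

| | Left lever | Right lever |
|---|---|---|
| Came up firm (finger position, x) | about 555 mm | about 501.6 mm |
| Push during the hold | about 8–10 N | about 8–10 N |
| Hold time | about 3 s | about 3 s |
| Let back out | in 2 mm steps (about 16 mm/s), finger touching until the lever was out | same |

- **Short of the grip:** the picture taken during the left hold shows that blade clear of its grip. I took no picture of the right lever while it was pressed. It stopped after about the expected travel, and its position stayed steady through the hold.
- **Sideways force:** a vertical friction force of up to about 7 N showed on the left lever and 4 N on the right. The tool tilted by up to 1.7° during the holds. Forces were read only at the end of each move call, so I did not see short peaks in between.
- **Final state:** the last top picture differs from the first only where the arm stands. Both levers are out and the loose things have not moved. The wrist force was back within 1 N of zero.

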